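# Hold the recessed reset button of a bench controller with its board pulled

## Task

Reset the bench controller: slide its plug-in circuit board up out of the slot in its top, stand it fully down in the empty slot of the low two-slot rack and let go of it. Then take the slim-tipped stylus from its stand, reach its tip through the round hole in the controller's top and press the recessed button fully down, and finish while still gripping the stylus and holding the button down. Do not disturb the other things on the bench.

Things in the scene. Friction and masses are not known exactly. Their poses are not given: they have to be found in the camera images.
- controller: grey instrument box fixed to the bench, 130 (x) x 150 (y) x 60 mm tall; origin at the centre of its underside, z up, yaw varies. In its top: a slot 6 mm wide (x) and 113 mm long (y), 40 mm deep, centred at x = -35 mm, y = 0, that holds the plug-in board; and a round hole centred at x = +35 mm, y = +30 mm with the reset button at the bottom.
- reset_hole (a point): centre of the mouth of the round hole in the controller's top (60 mm above the bench), axes as the controller's. Hole 14 mm in diameter, 40 mm deep, marked by a steel ring 23 mm across that stands 1.5 mm proud. The button's top (11 mm across) is 21 mm below the mouth, so only a slim tip reaches it.
- reset_button (a joint): downward travel of the recessed button in m: 0 released, 0.005 at its stop (fully down). It springs back; it takes about 2 N to start and 4.5 N to reach the stop.
- board: green plug-in circuit board standing upright in the controller's slot: 3 mm thick (its x), 110 mm wide (y), 110 mm tall (z up). Origin at the middle of its bottom edge. Its top edge carries an aluminium strip 10 mm thick (x), 90 mm long, covering the top 14 mm (z = 96 to 110 mm): the place to grip. About 110 g. Its bottom stands 20 mm above the bench, so it must rise 40 mm to leave the slot. Either face may look either way in the rack.
- rack: low grey slotted block with a black base, fixed to the bench, 110 (x) x 140 (y) x 40 mm tall; origin at the centre of its underside, z up, yaw varies. Two slots along its y, 30 mm deep: the empty one at x = -30 mm (the side nearer the robot), the other at x = +30 mm holding the low board.
- free_slot (a point): middle of the floor of the rack's empty slot (10 mm above the bench, 30 mm below the rack's top), axes as the rack's: slot 8 mm wide (x) and 118 mm long (y), mouth slightly chamfered. A parked board's origin comes to this point.
- stylus: slim stylus standing upright, tip down, in its stand; origin at the end of the tip, z up along it. Steel tip 7 mm thick, 46 mm long; then a flange 22 mm across, 6 mm thick (z = 46 to 52 mm) that rests on the stand; then a plain black round grip 16 mm thick from z = 52 to 125 mm (its top). About 50 g. Told from the nut driver by its thinner grip.
- stylus_stand: aluminium block fixed to the bench, 56 x 56 x 50 mm tall, with a vertical 10 mm hole in the middle of its top for the stylus tip; origin at the centre of its underside. The stylus must rise 46 mm to be clear. The nut driver's stand is an equal block 9 cm or more away (centre to centre); which of the two places is which varies.
- low_board: circuit board of the same width as the plug-in board but only 66 mm tall, standing in the rack's other slot; origin at the middle of its bottom edge. Leave alone.
- driver: nut driver standing in an aluminium stand like the stylus's: handle 28 mm thick, nose 16 mm thick (too thick for the hole), 107 mm long; origin at the centre of its lower end. Leave alone.
- spool: grey spool, 54 mm across and 44 mm tall, standing on the table; origin under its centre. Leave alone.
- flux: white bottle with a black cap, 44 mm across and 90 mm tall; origin under its centre. Leave alone.
- jar: clear jar with a steel lid, 56 mm across and 55 mm tall; origin under its centre. Leave alone.
- brush: small hand brush lying flat on the table; origin near its middle. Leave alone.
There are look-alikes about, which are no part of the job. What is shaped like the stylus but purple or turquoise is not meant.

How it is judged:
By the outcome, as a careful person would: the job done as asked, in the order asked, and still so for the second after the job is handed in, while the arm keeps its last pose, push and grip.
It also fails if it takes over 59 s, if anything falls off the work surface, if the arm or the gripper's body presses on something with over 40 N, if the wrist force passes 120 N, or if a joint passes its speed limit or range.

## Robot

A 6-joint arm with a two-finger parallel gripper is mounted at the origin on the work surface. World frame = base frame: x ahead of the robot, y to its left, z up, the work surface at z = 0. Lengths are in mm, angles in rad, forces in N, time in s.
With the tool pointing down it reaches from about 350 to 775 mm from the base axis. Payload 7.3 kg.
Tool frame: the origin (TCP) lies midway between the tips of the shut fingers; the grasp point (between the pads) lies 19 mm behind it (grasp_offset is the z of the grasp point in the tool frame, in mm); z points along the fingers, y is the direction in which the jaws open and shut (so a half turn about z gives the same grasp; the last joint's range is limited). The gripper opens to 92 mm and grips with 3 to 60 N. Pads are 19 mm wide; open, the fingers measure 130 mm over their backs; the gripper's body (75 mm by 190 mm) begins 47 mm behind the grasp point.
Start: joints at [0.963, 0.342, 1.524, -0, 1.275, -0.146], TCP at [233.908, 470.034, 226.741] pointing down, gripper open.
Joint ranges: [-2.53, 2.53], [-0.77, 2.02], [0.04, 2.7], [-1, 4.14], [0.28, 2.66], [-3.11, 3.11]. Speed limits (rad/s): [2.57, 2.57, 3.14, 3.14, 3.14, 3.14].

## Interface

Orientations are given as [roll, pitch, yaw] about the fixed x, y, z axes, in that order (R = Rz(yaw) Ry(pitch) Rx(roll)).
In Python, from plant import get_obs, capture, camera_model, close_job, boxes_of, regions_of, place_of, grasp_offset gives the robot as it stands. The module is installed in compiled form; this text tells all that it offers.
- The arm moves only by the tool send_rows, never from a script. Its argument "targets" is a list that holds one entry, the list of rows, each a list of 7 numbers: the turn, a rotation vector about the tool's x, y, z in degrees, then the shift along the tool's x, y, z in mm, then the closure, from -1 (fully open) to 1 (shut). A call has 1 to 5 rows; each row is the pose to reach, as a shift and turn from the pose commanded when the call began, along the tool's axes at that moment; what a row does not reach only later rows make up. A row lasts 1/12 s, in which the tool goes at most 41.7 mm and 7.16 degrees, less where a joint would pass 70% of its speed; a pose out of reach is approached as far as the arm can. A call with a gripper value outside its range is refused whole. The fingers move at their own pace and stop on an object; the grip force is fixed at half the most. Time passes only in rows, so rows that repeat a pose let the fingers close. It gives the time, the measured TCP pose, the force and the opening at its end, in the units of the state.
- get_obs(): the state, without advancing time (a new reading comes with each control period).
- capture(name): name is "side" or "top" or "wrist"; returns the picture (420x560x3 uint8, red, green, blue); there is no depth.
- camera_model(name): a dict with "K" (3x3 intrinsics, pixels), "world_to_cam" (4x4, takes a point from world to camera coordinates). Camera axes: x right, y up, looking along -z (the intrinsics and any distortion apply to the point x, -y, -z); pixel columns grow to the right and rows downward; lengths in mm; the calibration is good to about 2 mm. The wrist camera is an equidistant fisheye: a pixel r from the principal point sees the ray r / f radians off the axis. A picture is of the moment at which its call begins: read the wrist's pose just before it. camera_model takes no time and is no camera call; for the wrist camera it gives the pose at the moment of the call.
- close_job(): hands the job in, once; it reports no verdict.
Trained networks look in the newest picture that a camera, given by its name, has taken for a name from the list of things; names that differ only in an ending like _2 or _b are one class to them, and where a whole thing is asked for, a point or a joint stands for the part that bears it (a point fixed in the world has none). Each returns a list of dicts, best first, with "conf" (0 to 1); they miss things now and then, are a little off and sometimes report something else, mostly with a low value. They report only what shows in the picture. A call takes as long as a camera call. They do not tell look-alikes from the thing itself.
- boxes_of(label, camera): "location" ([row, column] in pixels, amid what is visible of it).
- regions_of(label, camera): "region" (420x560 bool, what is visible of it) and "location" ([row, column] in pixels, amid what is visible of it).
- place_of(label, camera): "location" ([row, column] in pixels: a listed point, or the origin of a listed thing).
The state is a dict: "time": time; "joint_positions": joint angles; "dq": joint speeds; "tau": joint torques, N m; "tool_pos": TCP position; "tcp_rot": TCP orientation; "contact_force": force on the tool from outside, world axes, zero at the start; "moment": the same for the moment, N m; "grip_width": finger opening in mm.
Only numpy, scipy, OpenCV 4.12 (cv2) and the standard library are available. Lean on these libraries where they do the work, as an engineer would, in place of code of your own. Each camera call takes 0.05 s, during which the arm holds its last target.

## Working session

There is one attempt and no reset: what is moved stays moved. The work goes in short steps, Python scripts to look and compute and a tool call to move; the robot and the scene stay as the last step left them, time stands still between calls to the robot, and variables do not carry over. Pictures are saved under pics/ and viewed, and the job is handed in when it is done.

Besides the shell and the picture viewer there is one more tool, called after ">>>" as name([rows], argument=value, ...), one row to a line, values as JSON. send_rows: Moves the arm, as the interface text tells. Its arguments: {"type":"object","properties":{"targets":{"type":"array","items":{"type":"array","items":{"type":"array","items":{"type":"number"}}}}},"required":["targets"]}

```bash
mkdir -p pics; ls; python3 - <<'E'
from plant import *
import cv2
print(get_obs(), grasp_offset if not callable(grasp_offset) else grasp_offset())
for n in ("top","side"):
    im=capture(n); cv2.imwrite(f"pics/{n}0.png",im[:,:,::-1])
    m=camera_model(n); print(n,m)
    for l in ["controller","reset_hole","board","rack","free_slot","stylus","stylus_stand","driver","low_board"]:
        print(l,[(round(d["conf"],2),[round(float(v),1) for v in d["location"]]) for d in place_of(l,n)[:4]])
print(get_obs()["time"])
E
```

```text
pics
{'time': 0.0, 'joint_positions': array([ 9.62972571e-01,  3.42720169e-01,  1.52502357e+00, -3.66710127e-05,
        1.27537940e+00, -1.45997617e-01]), 'dq': array([ 1.26907416e-03,  1.32528722e-03,  5.99947438e-04, -5.41766117e-05,
        5.56677462e-04, -1.84587513e-03]), 'tau': array([-9.16392273e-04, -4.31242132e+01, -2.44215381e+01,  7.18252128e-02,
        5.59131510e-02, -1.86590946e-04]), 'tool_pos': array([233.68600981, 469.66956329, 226.04399576]), 'tcp_rot': array([-3.14007335e+00, -1.87960602e-04,  2.67977708e+00]), 'contact_force': array([ 0.05524559,  1.06190794, -0.59635468]), 'moment': array([-0.00446773, -0.00454442, -0.02183497]), 'grip_width': 91.56579210365011} -18.8
top {'K': array([[384.30009562,   0.        , 276.97802447],
       [  0.        , 384.30009562, 213.44645046],
       [  0.        ,   0.        ,   1.        ]]), 'world_to_cam': array([[-7.74157998e-03, -9.99916059e-01, -1.03895656e-02,
         3.12436158e-01],
       [ 9.92193947e-01, -8.97416678e-03,  1.24381012e-01,
        -5.94689865e+02],
       [-1.24463809e-01, -9.34555856e-03,  9.921
[... 844 characters left out ...]
   [ 3.25696143e-01,  6.40696524e-01,  6.95291296e-01,
        -2.21355420e+02],
       [-3.16255288e-01, -6.19203912e-01,  7.18727423e-01,
        -1.22287643e+03],
       [ 0.00000000e+00,  0.00000000e+00,  0.00000000e+00,
         1.00000000e+00]])}
controller [(0.83, [214.9, 247.1])]
reset_hole [(0.7, [190.3, 252.1])]
board [(0.57, [215.7, 241.0])]
rack [(0.9, [162.0, 171.2]), (0.7, [210.3, 343.8]), (0.36, [281.7, 215.5])]
free_slot [(0.83, [163.4, 163.9]), (0.46, [217.8, 236.5])]
stylus [(0.74, [358.1, 290.6]), (0.58, [326.6, 246.1]), (0.5, [322.2, 279.0])]
stylus_stand [(0.89, [324.8, 279.7])]
driver [(0.6, [279.5, 310.3]), (0.42, [213.6, 238.0])]
low_board [(0.66, [159.2, 184.8])]
1.0
```

View pics/top0.png

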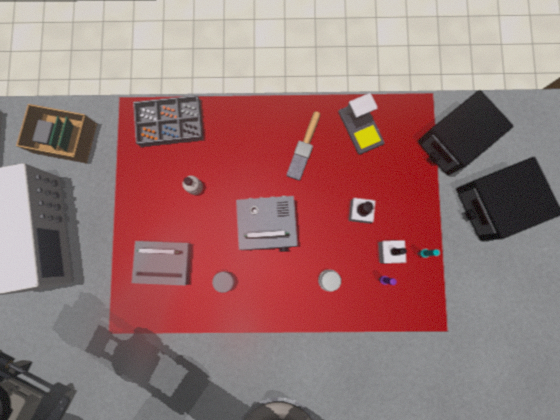

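View pics/side0.png

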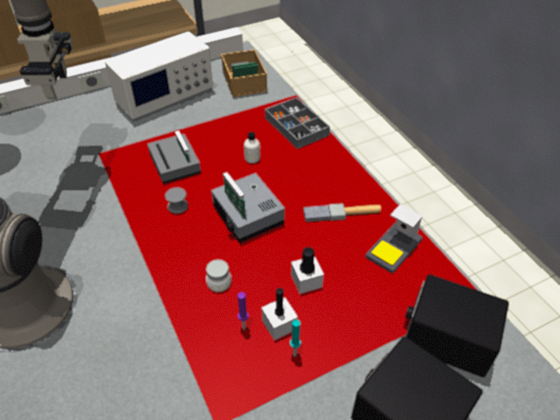

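```bash
cat > h.py <<'E'
import numpy as np, cv2
from scipy.optimize import least_squares
from scipy.spatial.transform import Rotation as R
from plant import *
CM={n:camera_model(n) for n in("top","side")}
def proj(n,P):
    m=CM[n] if n in CM else camera_model(n)
    P=np.atleast_2d(P).astype(float); T=m["world_to_cam"]; c=P@T[:3,:3].T+T[:3,3]
    c=c*[1,-1,-1]; K=m["K"]
    if n=="wrist":
        r=np.hypot(c[:,0],c[:,1]); th=np.arctan2(r,c[:,2]); s=th/np.maximum(r,1e-9)
        u=np.c_[c[:,0]*s,c[:,1]*s]
    else: u=c[:,:2]/c[:,2:]
    return u*[K[0,0],K[1,1]]+K[:2,2]
def onplane(n,row,col,z):
    f=lambda p: (proj(n,[[p[0]*100,p[1]*100,z]])[0]-[col,row])
    return least_squares(f,[5,0]).x*100
def crop(src,box,k,out):
    im=cv2.imread(src); r0,r1,c0,c1=box
    cv2.imwrite(out,cv2.resize(im[r0:r1,c0:c1],None,fx=k,fy=k,interpolation=cv2.INTER_CUBIC))
E
python3 - <<'E'
from h import *
crop("pics/top0.png",(180,290,120,310),4,"pics/a.png")
crop("pics/side0.png",(120,250,140,300),5,"pics/b.png")
crop("pics/top0.png",(190,300,330,450),5,"pics/c.png")
for n,l,r,c,z in [("top","hole",209.6,252.1,60),("side","hole",190.3,252.1,60),("top","rack",262.6,164.3,0),("side","rack",162,171.2,0),("top","free",274.4,165.3,10),("side","free",163.4,163.9,10),("top","stand",249.7,386.9,0),("side","stand",324.8,279.7,0),("top","sty",251.9,388.9,4),("side","sty",322.2,279,4),("top","ctl",226.8,264.5,0),("side","ctl",214.9,247.1,0),("top","brd",234.9,267.6,20),("side","brd",215.7,241,20),("top","low",253.9,160.8,10),("side","low",159.2,184.8,10)]:
    print(n,l,onplane(n,r,c,z).round(1))
E
```

```text
top hole [602.5  59.8]
side hole [592.2  46.4]
top rack [467.3 303.3]
side rack [459.  314.3]
top free [435.9 296.7]
side free [436.  306.5]
top stand [ 497.4 -302.1]
side stand [ 490.9 -306.3]
top sty [ 491.3 -306.2]
side sty [ 491.4 -302. ]
top ctl [562.7  30.2]
side ctl [566.   25.7]
top brd [539.   21.1]
side brd [543.7  12.8]
top low [490.7 310.5]
side low [495.2 296.7]
```

View pics/a.png

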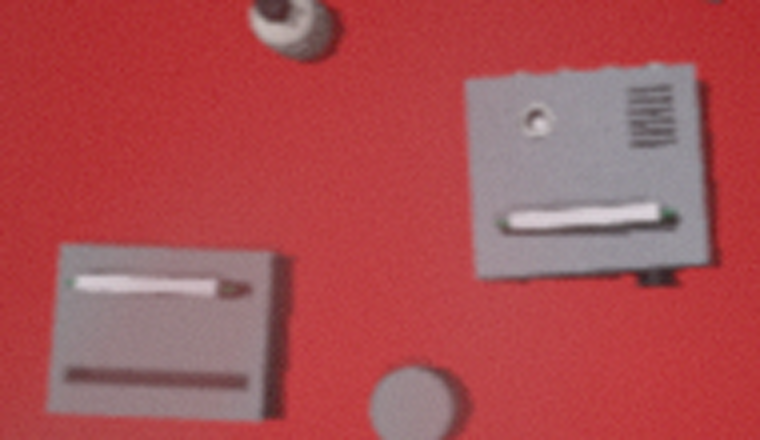

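View pics/b.png

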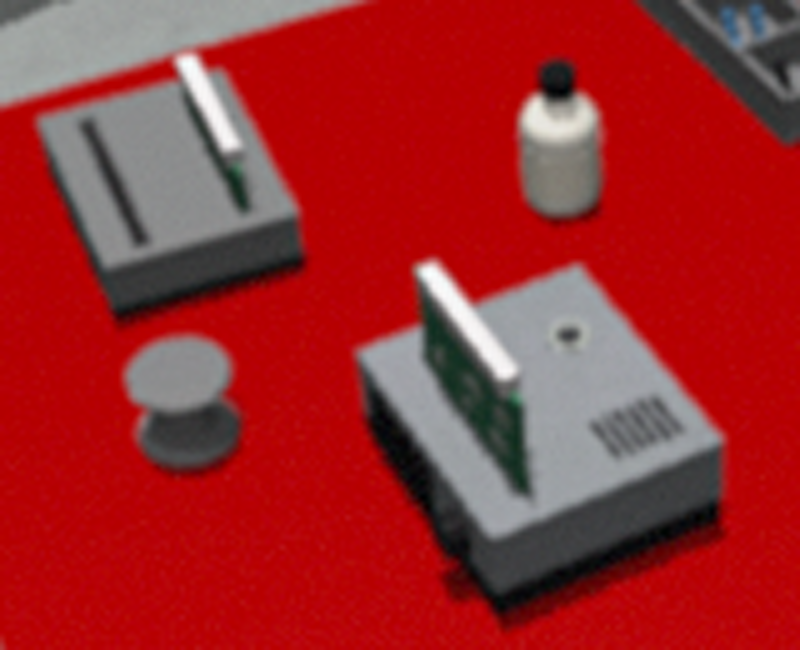

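View pics/c.png

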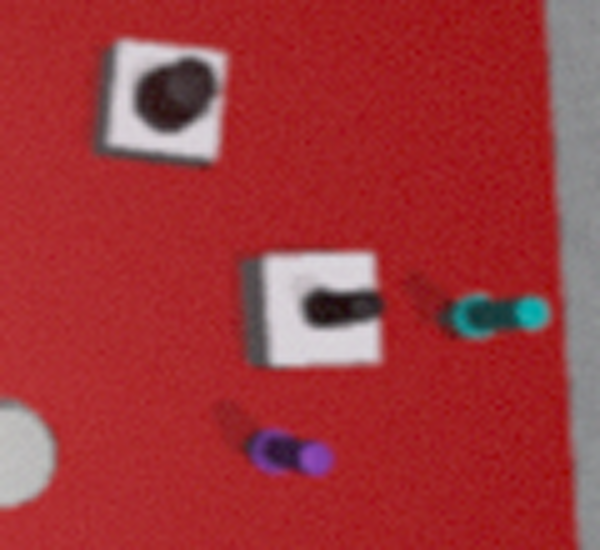

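```bash
cat > fit.py <<'E'
from h import *
def unc(pts,r0,c0,k): return (np.array(pts)+.5)/k-.5+[c0,r0]
def fit(obs,x0):
    # obs: list of (cam, local Nx3, pix Nx2)
    def f(p,o=obs):
        c,s=np.cos(p[2]),np.sin(p[2]); M=np.array([[c,-s,0],[s,c,0],[0,0,1]])
        return np.concatenate([(proj(n,L@M.T+[p[0]*100,p[1]*100,0])-q).ravel() for n,L,q in o])
    for o in [[x] for x in obs]+[obs]:
        s=least_squares(f,[x0[0]/100,x0[1]/100,0],kwargs=dict(o=o),loss="soft_l1")
        print([x[0] for x in o],(s.x*[100,100,1]).round(3),"rms px",np.sqrt(np.mean(s.fun**2)).round(2))
    return s.x*[100,100,1]
if __name__=="__main__":
    q=lambda a,b,z:np.array([[a,b,z],[a,-b,z],[-a,-b,z],[-a,b,z]],float)
    H=[[35,30,60]]
    print("ctl");fit([("top",np.r_[q(65,75,60),H],unc([(466,79),(696,65),(710,265),(478,279),(537,121)],180,120,4)),
     ("side",np.r_[q(65,75,60),H],unc([(582,265),(722,440),(495,540),(358,352),(570,334)],120,140,5))],(570,25))
    S=[[-30,59,40],[-30,-59,40]]
    print("rack");fit([("top",np.r_[q(55,70,40),S],unc([(62,245),(275,254),(264,418),(48,411),(66,376),(247,382)],180,120,4)),
     ("side",np.r_[q(55,70,40),S],unc([(226,70),(298,213),(108,268),(38,121),(88,121),(141,243)],120,140,5))],(465,300))
    print("stand");fit([("top",q(28,28,50),unc([(262,255),(374,252),(382,362),(266,366)],190,330,5))],(495,-302))
E
python3 fit.py; python3 - <<'E'
from h import *
crop("pics/side0.png",(240,370,220,350),5,"pics/d.png")
E
```

```text
ctl
['top'] [5.68568e+02 2.26480e+01 5.60000e-02] rms px 0.16
['side'] [5.6859e+02 2.4479e+01 6.0000e-02] rms px 0.3
['top', 'side'] [5.68486e+02 2.33020e+01 5.80000e-02] rms px 0.33
rack
['top'] [ 4.67386e+02  3.02583e+02 -4.60000e-02] rms px 0.42
['side'] [ 4.66328e+02  3.03609e+02 -5.20000e-02] rms px 0.4
['top', 'side'] [ 4.66861e+02  3.02877e+02 -4.80000e-02] rms px 0.46
stand
['top'] [ 4.91675e+02 -3.06058e+02  1.60000e-02] rms px 0.43
['top'] [ 4.91675e+02 -3.06058e+02  1.60000e-02] rms px 0.43
```

View pics/d.png

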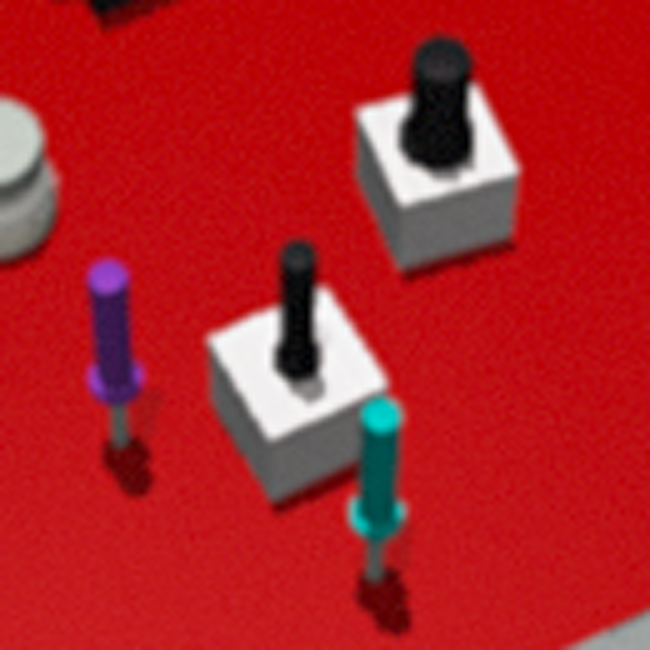

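```bash
cat >> h.py <<'E'
def delta(x,y,z,yaw):
    o=get_obs(); Rc=R.from_euler("xyz",o["tcp_rot"]); Rt=R.from_euler("xyz",[np.pi,0,yaw])
    rv=(Rc.inv()*Rt).as_rotvec(degrees=True); t=Rc.inv().apply(np.array([x,y,z])-o["tool_pos"])
    print("t",round(o["time"],2),"pos",o["tool_pos"].round(1),"rpy",o["tcp_rot"].round(4),"F",o["contact_force"].round(1),"w",round(o["grip_width"],1))
    print("delta rot",rv.round(2),"shift",t.round(1))
def pix(n,P): return proj(n,P).round(1)
E
python3 - <<'E'
from h import *
from fit import unc
u=unc([(583,215),(505,220),(661,210)],180,120,4); print("strip top", [onplane("top",v,c,130).round(1) for c,v in u])
u=unc([(467,323),(428,267),(511,378)],120,140,5); print("strip side", [onplane("side",v,c,130).round(1) for c,v in u])
u=unc([(298,250)],240,220,5); print("sty top side", [onplane("side",v,c,129).round(1) for c,v in u])
u=unc([(369,304),(318,457),(535,314)],190,330,5); print("sty,purple,turq top", [onplane("top",v,c,129).round(1) for c,v in u])
delta(533.5,21.3,200,1.629)
E
```

```text
strip top [array([535.1,  22.7]), array([532.5,  69.5]), array([537.7, -24.2])]
strip side [array([531.5,  20.2]), array([530.5,  65.5]), array([534.8, -23.8])]
sty top side [array([ 490.3, -304.1])]
sty,purple,turq top [array([ 491.7, -305.9]), array([ 420.1, -278.4]), array([ 486.4, -384.3])]
t 1.0 pos [233.9 470.  226.7] rpy [ 3.1415 -0.      2.6798] F [-0.5 -0.1  0.3] w 92.1
delta rot [ 0.   -0.   60.21] shift [-468.2 -268.2   26.7]
```

>>> send_rows([
  [[0, 0, 60.2, -468, -268, 27, -1], [0, 0, 60.2, -468, -268, 27, -1], [0, 0, 60.2, -468, -268, 27, -1], [0, 0, 60.2, -468, -268, 27, -1], [0, 0, 60.2, -468, -268, 27, -1]],
])

```text
time: 1.42
tool_pos: [350.1, 295.4, 216.4]
tcp_rot: [3.141, -0.0, 2.049]
contact_force: [0.7, 0.1, -0.1]
grip_width: 92.1
```

```bash
python3 -c "
from h import *
delta(533.5,21.3,200,1.629)"
```

```text
t 1.42 pos [350.1 295.4 216.4] rpy [ 3.141  -0.      2.0494] F [ 0.7  0.1 -0.1] w 92.1
delta rot [ 3.000e-02 -1.000e-02  2.408e+01] shift [-327.8   36.6   16.4]
```

>>> send_rows([
  [[0, 0, 24.1, -328, 37, 16, -1], [0, 0, 24.1, -328, 37, 16, -1], [0, 0, 24.1, -328, 37, 16, -1], [0, 0, 24.1, -328, 37, 16, -1], [0, 0, 24.1, -328, 37, 16, -1]],
])

```text
time: 1.83
tool_pos: [467.2, 122.9, 206.4]
tcp_rot: [3.141, -0.0, 1.631]
contact_force: [1.2, 0.7, 1.5]
grip_width: 92.0
```

```bash
python3 -c "
from h import *
delta(533.5,21.3,200,1.629)"
```

```text
t 1.83 pos [467.2 122.9 206.4] rpy [ 3.1409e+00 -2.0000e-04  1.6312e+00] F [1.2 0.7 1.5] w 92.0
delta rot [ 0.04 -0.01  0.13] shift [-105.4   60.     6.4]
```

>>> send_rows([
  [[0, 0, 0.1, -105.4, 60, 6.4, -1], [0, 0, 0.1, -105.4, 60, 6.4, -1], [0, 0, 0.1, -105.4, 60, 6.4, -1], [0, 0, 0.1, -105.4, 60, 6.4, -1], [0, 0, 0.1, -105.4, 60, 6.4, -1]],
])

```text
time: 2.25
tool_pos: [533.4, 21.8, 199.2]
tcp_rot: [-3.141, -0.0, 1.629]
contact_force: [0.3, -0.4, 0.1]
grip_width: 91.9
```

```bash
python3 -c "
from h import *
delta(533.5,21.3,104,1.629)
m=camera_model('wrist'); im=capture('wrist'); cv2.imwrite('pics/w1.png',im[:,:,::-1]); print(m)
print(pix('wrist',[[533.5,21.3,130],[533.5-45*.058,66.3,130],[533.5+45*.058,-23.7,130],[533.5+5,21.3,130],[533.5-5,21.3,130]]))
c,s=np.cos(.058),np.sin(.058)
print(pix('wrist',[[568.5+35*c-30*s,23.3+35*s+30*c,60]]))
crop('pics/w1.png',(0,420,0,560),1.4,'pics/w1b.png')
"
```

```text
t 2.25 pos [533.4  21.8 199.2] rpy [-3.1407e+00 -4.0000e-04  1.6288e+00] F [ 0.3 -0.4  0.1] w 91.9
delta rot [-0.05 -0.02 -0.01] shift [-0.5  0.2 95.2]
{'K': array([[325.1922621 ,   0.        , 277.85806154],
       [  0.        , 325.1922621 , 209.43105395],
       [  0.        ,   0.        ,   1.        ]]), 'world_to_cam': array([[ 9.98255152e-01,  5.90446442e-02, -6.18074245e-04,
        -5.33297931e+02],
       [-5.67417997e-02,  9.56319640e-01, -2.86763167e-01,
         3.76187539e+01],
       [-1.63407526e-02,  2.86297880e-01,  9.58001307e-01,
        -3.63481143e+02],
       [ 0.00000000e+00,  0.00000000e+00,  0.00000000e+00,
         1.00000000e+00]])}
[[279.3 224. ]
 [279.6 163.9]
 [279.1 277.3]
 [286.  224.4]
 [272.6 223.6]]
[[353.2 169.6]]
```

View pics/w1b.png

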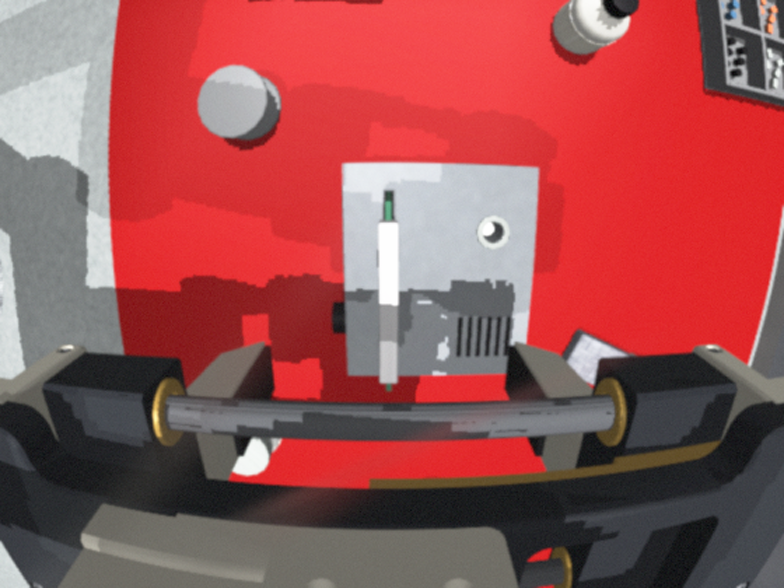

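>>> send_rows([
  [[0, 0, 0, -0.5, 0, 30, -1], [0, 0, 0, -0.5, 0, 60, -1], [0, 0, 0, -0.5, 0, 80, -1], [0, 0, 0, -0.5, 0, 95, -1], [0, 0, 0, -0.5, 0, 95, -1]],
])

```text
time: 2.72
tool_pos: [530.2, 24.8, 102.2]
tcp_rot: [-3.136, -0.001, 1.635]
contact_force: [-0.8, 0.8, 0.5]
grip_width: 91.9
```

>>> send_rows([
  [[0, 0, 0, 0, 0, 0, -0.2], [0, 0, 0, 0, 0, 0, 0.3], [0, 0, 0, 0, 0, 0, 0.6], [0, 0, 0, 0, 0, 0, 1], [0, 0, 0, 0, 0, 0, 1]],
])

```text
time: 3.13
tool_pos: [533.4, 23.0, 105.8]
tcp_rot: [3.14, 0.0, 1.632]
contact_force: [-0.6, 0.3, 0.5]
grip_width: 63.1
```

>>> send_rows([
  [[0, 0, 0, 0, 0, 0, 1], [0, 0, 0, 0, 0, 0, 1], [0, 0, 0, 0, 0, 0, 1], [0, 0, 0, 0, 0, 0, 1], [0, 0, 0, 0, 0, 0, 1]],
])

```text
time: 3.55
tool_pos: [532.9, 22.9, 104.8]
tcp_rot: [3.142, -0.0, 1.632]
contact_force: [-0.2, -0.0, -0.1]
grip_width: 29.7
```

>>> send_rows([
  [[0, 0, 0, 0, 0, 0, 1], [0, 0, 0, 0, 0, 0, 1], [0, 0, 0, 0, 0, 0, 1], [0, 0, 0, 0, 0, 0, 1], [0, 0, 0, 0, 0, 0, 1]],
])

```text
time: 3.97
tool_pos: [532.9, 23.0, 104.8]
tcp_rot: [-3.142, -0.0, 1.632]
contact_force: [-0.5, -0.5, 0.3]
grip_width: 9.5
```

```bash
python3 -c "
from h import *
delta(533.5,21.3,104,1.629)
im=capture('wrist'); cv2.imwrite('pics/w2.png',im[:,:,::-1])
im=capture('side'); cv2.imwrite('pics/s2.png',im[:,:,::-1])
crop('pics/s2.png',(80,280,100,350),3,'pics/s2b.png')
"
```

```text
t 3.97 pos [532.9  23.  104.8] rpy [-3.1415e+00 -1.0000e-04  1.6324e+00] F [-0.5 -0.5  0.3] w 9.5
delta rot [-0.   -0.01  0.2 ] shift [-1.7  0.5  0.8]
```

View pics/w2.png

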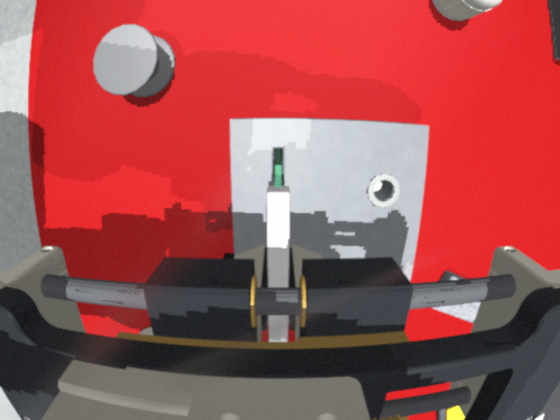

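View pics/s2b.png

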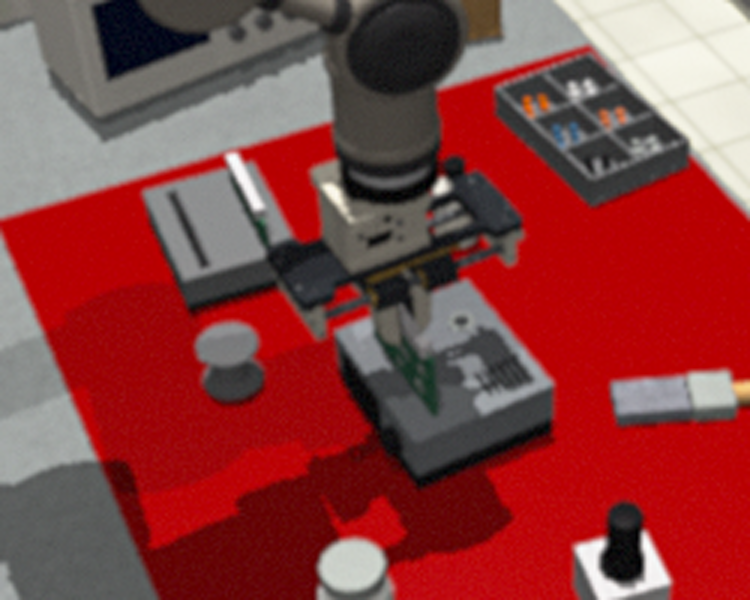

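>>> send_rows([
  [[0, 0, 0, 0, 0, -8, 1], [0, 0, 0, 0, 0, -18, 1], [0, 0, 0, 0, 0, -30, 1], [0, 0, 0, 0, 0, -42, 1], [0, 0, 0, 0, 0, -54, 1]],
])

```text
time: 4.48
tool_pos: [533.1, 23.0, 160.4]
tcp_rot: [3.141, 0.0, 1.632]
contact_force: [0.4, -0.4, -1.9]
grip_width: 9.6
```

>>> send_rows([
  [[0, 0, 0, 0, 0, -15, 1], [0, 0, 0, 0, 0, -32, 1], [0, 0, 0, 0, 0, -50, 1], [0, 0, 0, 0, 0, -60, 1], [0, 0, 0, 0, 0, -60, 1]],
])

```text
time: 4.9
tool_pos: [534.2, 22.9, 221.9]
tcp_rot: [3.136, 0.001, 1.632]
contact_force: [-0.2, -0.2, -1.8]
grip_width: 9.8
```

```bash
python3 -c "
from h import *
im=capture('side'); cv2.imwrite('pics/s3.png',im[:,:,::-1])
crop('pics/s3.png',(80,280,100,350),3,'pics/s3b.png')
# offset of TCP from estimated board at grasp: controller frame
th=.058; b=np.array([568.5-35*np.cos(th),23.3-35*np.sin(th)])
c=np.array([532.9,23.0]); print('tcp-board',c-b)
d=R.from_euler('z',-th).as_matrix()[:2,:2]@(c-b); print(d)
th=-.048; f=np.array([466.9-30*np.cos(th),302.9-30*np.sin(th)])
t=f+R.from_euler('z',th).as_matrix()[:2,:2]@[0,d[1]]; print('free',f,'target',t, 'yaw',1.6324-.058-.048)
delta(t[0],t[1],218,1.6324-.058-.048)
"
```

```text
tcp-board [-0.6588535   1.72886204]
[-0.55752783  1.76414699]
free [436.93455336 304.3394471 ] target [437.01919991 306.10156219] yaw 1.5264
t 4.95 pos [533.5  22.9 220.1] rpy [3.1387e+00 4.0000e-04 1.6325e+00] F [ 1.   0.3 -2.1] w 9.5
delta rot [0.17 0.02 6.08] shift [288.6 -78.8   1.8]
```

View pics/s3b.png

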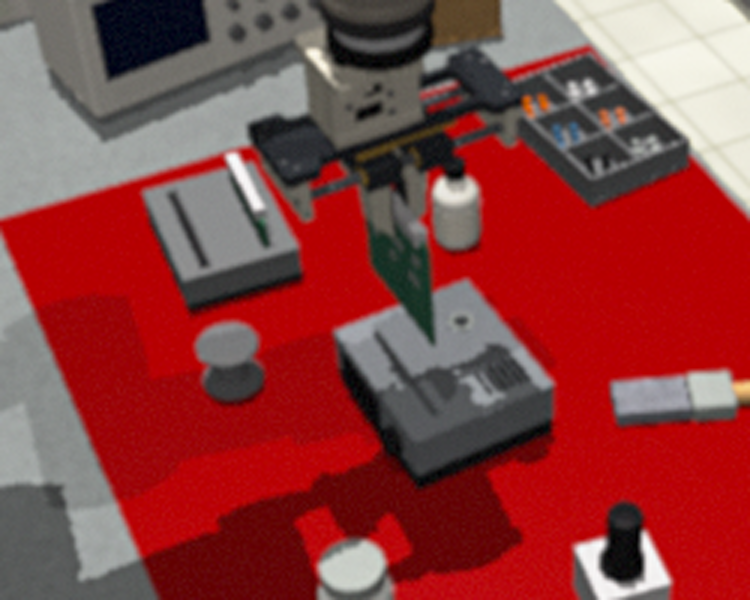

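>>> send_rows([
  [[0, 0, 1, 20, -5, 0, 1], [0, 0, 2, 50, -13, 0, 1], [0, 0, 3, 85, -23, 0, 1], [0, 0, 4, 120, -33, 0, 1], [0, 0, 5, 155, -43, 0, 1]],
])

```text
time: 5.37
tool_pos: [479.1, 176.1, 217.6]
tcp_rot: [-3.139, 0.0, 1.543]
contact_force: [1.0, -0.1, -0.9]
grip_width: 9.9
```

```bash
python3 -c "
from h import *
delta(437,306.1,190,1.5264)"
```

```text
t 5.37 pos [479.1 176.1 217.6] rpy [-3.1394e+00  4.0000e-04  1.5434e+00] F [ 1.  -0.1 -0.9] w 9.9
delta rot [-0.13  0.02  0.97] shift [128.9 -45.6  27.6]
```

>>> send_rows([
  [[0, 0, 1, 35, -12, 0, 1], [0, 0, 1, 70, -25, 5, 1], [0, 0, 1, 100, -36, 15, 1], [0, 0, 1, 122, -43, 24, 1], [0, 0, 1, 129, -45.6, 27, 1]],
])

```text
time: 5.78
tool_pos: [435.6, 307.5, 189.4]
tcp_rot: [-3.138, 0.001, 1.531]
contact_force: [0.9, -0.2, -1.0]
grip_width: 9.6
```

>>> send_rows([
  [[0, 0, 0, 0, 0, 0, 1], [0, 0, 0, 0, 0, 0, 1], [0, 0, 0, 0, 0, 0, 1]],
])

```text
time: 6.03
tool_pos: [438.7, 304.1, 191.9]
tcp_rot: [3.141, 0.0, 1.527]
contact_force: [-0.3, -0.1, -2.2]
grip_width: 9.6
```

```bash
python3 -c "
from h import *
delta(437,306.1,140,1.5264)
"
```

```text
t 6.03 pos [438.7 304.1 191.9] rpy [3.1414e+00 4.0000e-04 1.5267e+00] F [-0.3 -0.1 -2.2] w 9.6
delta rot [0.01 0.03 0.02] shift [ 2.  -1.8 51.9]
```

>>> send_rows([
  [[0, 0, 0, 2, -1.8, 15, 1], [0, 0, 0, 2, -1.8, 35, 1], [0, 0, 0, 2, -1.8, 50, 1], [0, 0, 0, 2, -1.8, 52, 1], [0, 0, 0, 2, -1.8, 52, 1]],
])

```text
time: 6.45
tool_pos: [436.8, 306.0, 139.6]
tcp_rot: [-3.141, 0.001, 1.526]
contact_force: [0.3, -0.4, -1.4]
grip_width: 9.8
```

>>> send_rows([
  [[0, 0, 0, 0, 0, 0, 1], [0, 0, 0, 0, 0, 0, 1]],
])

```text
time: 6.62
tool_pos: [437.5, 307.2, 141.1]
tcp_rot: [3.139, -0.001, 1.527]
contact_force: [-0.2, -0.6, -1.7]
grip_width: 9.7
```

```bash
python3 -c "
from h import *
delta(437,306.1,94.8,1.5264)
for n in ('side','top','wrist'):
    im=capture(n); cv2.imwrite('pics/%s4.png'%n,im[:,:,::-1])
crop('pics/side4.png',(80,220,100,270),4.5,'pics/s4b.png')
crop('pics/top4.png',(210,310,100,220),5,'pics/t4b.png')
"
```

```text
t 6.62 pos [437.5 307.2 141.1] rpy [ 3.1395e+00 -1.2000e-03  1.5269e+00] F [-0.2 -0.6 -1.7] w 9.7
delta rot [ 0.12 -0.07  0.03] shift [-1.1 -0.5 46.3]
```

View pics/s4b.png

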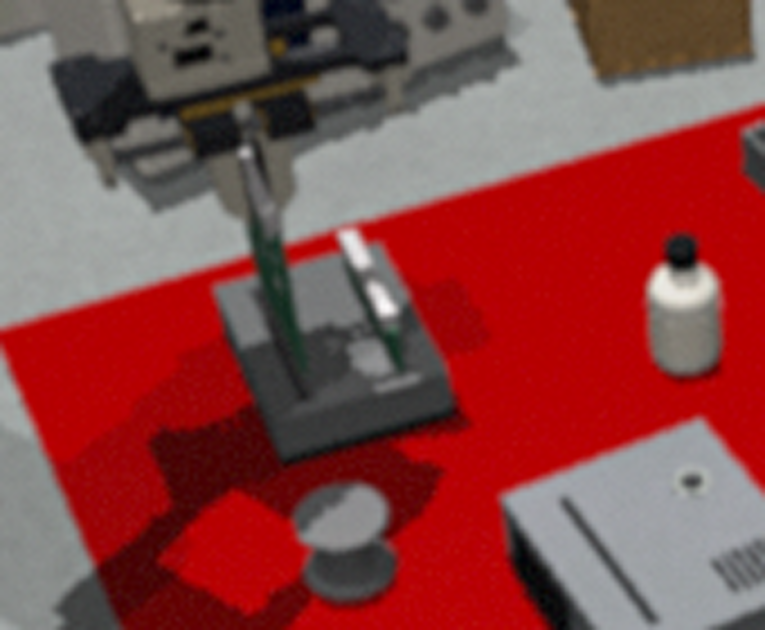

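View pics/t4b.png

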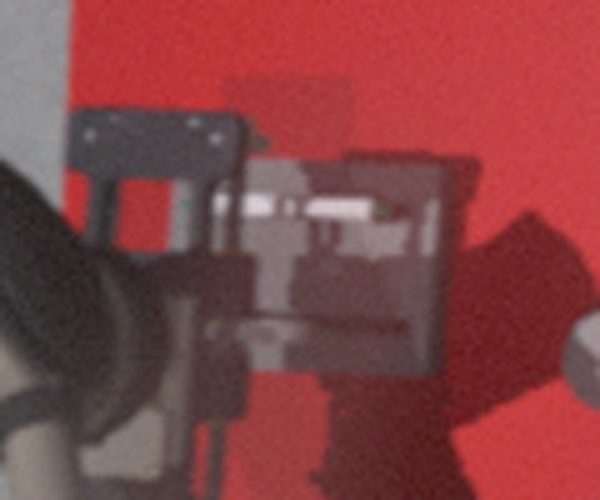

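View pics/wrist4.png

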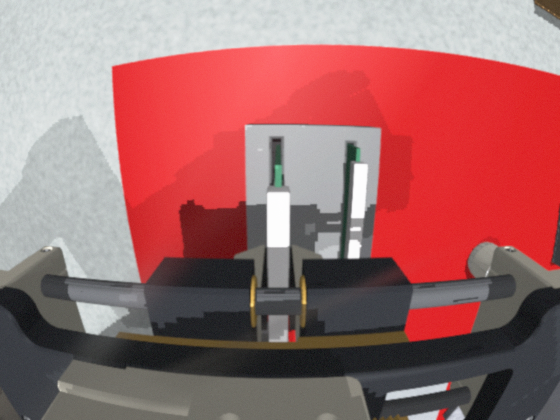

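```bash
python3 -c "
from h import *
crop('pics/wrist4.png',(110,210,230,390),5,'pics/w4b.png')
c=np.array([[466.9,302.9]]);th=-.048
M=R.from_euler('z',th).as_matrix()
for P in [[-34,59,40],[-26,59,40],[55,70,40],[-55,70,40]]:
  print(P,(pix('wrist',M@P+[466.9,302.9,0])-[230,110])*5)
bo=np.array([437.5,307.2-1.76,141.1-84.8])
for P in [[-1.5,55,0],[1.5,55,0],[-1.5,55,96],[1.5,55,96],[-5,45,110],[5,45,110]]:
  print(P,(pix('wrist',M@P+bo)-[230,110])*5)
"
```

```text
[-34, 59, 40] [[218. 161.]]
[-26, 59, 40] [[268. 161.]]
[55, 70, 40] [[760.5 109.5]]
[-55, 70, 40] [[86. 93.]]
[-1.5, 55, 0] [[236.5 189. ]]
[1.5, 55, 0] [[256.5 189. ]]
[-1.5, 55, 96] [[237. 294.]]
[1.5, 55, 96] [[269.5 294. ]]
[-5, 45, 110] [[195.  436.5]]
[5, 45, 110] [[312.5 437.5]]
```

View pics/w4b.png

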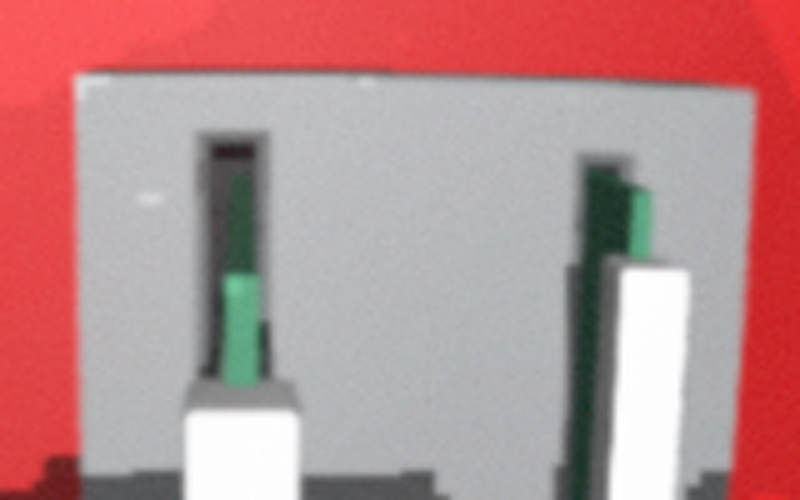

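>>> send_rows([
  [[0, 0, 0, -0.5, -0.9, 4, 1], [0, 0, 0, -0.5, -0.9, 9, 1], [0, 0, 0, -0.5, -0.9, 14, 1], [0, 0, 0, -0.5, -0.9, 18, 1], [0, 0, 0, -0.5, -0.9, 22, 1]],
])

```text
time: 7.18
tool_pos: [435.4, 306.7, 117.1]
tcp_rot: [-3.141, 0.0, 1.528]
contact_force: [-0.1, -0.6, -1.7]
grip_width: 10.0
```

>>> send_rows([
  [[0, 0, 0, 0, 0, 3, 1], [0, 0, 0, 0, 0, 6, 1], [0, 0, 0, 0, 0, 9, 1], [0, 0, 0, 0, 0, 12, 1], [0, 0, 0, 0, 0, 15, 1]],
])

```text
time: 7.6
tool_pos: [435.6, 306.8, 102.6]
tcp_rot: [3.141, -0.0, 1.528]
contact_force: [-0.1, 0.3, -0.7]
grip_width: 9.8
```

```bash
python3 -c "
from h import *
delta(436.5,306.1,94.8,1.5264)
im=capture('wrist'); cv2.imwrite('pics/w5.png',im[:,:,::-1])
crop('pics/w5.png',(90,210,230,390),5,'pics/w5b.png')
"
```

```text
t 7.6 pos [435.6 306.8 102.6] rpy [ 3.1415e+00 -1.0000e-04  1.5277e+00] F [-0.1  0.3 -0.7] w 9.8
delta rot [ 0.01 -0.01  0.07] shift [-0.7  0.9  7.8]
```

View pics/w5b.png

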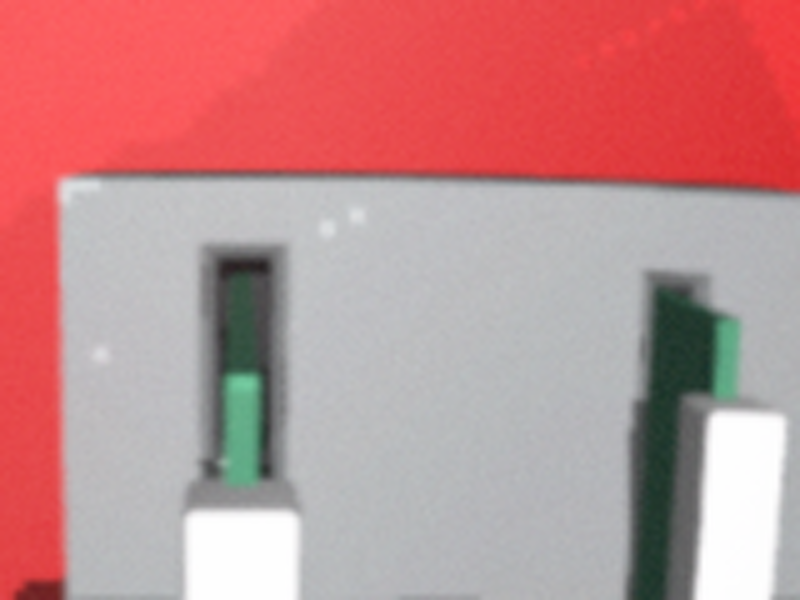

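>>> send_rows([
  [[0, 0, 0, 0, 0, 2, 1], [0, 0, 0, 0, 0, 4, 1], [0, 0, 0, 0, 0, 6, 1], [0, 0, 0, 0, 0, 7, 1]],
])

```text
time: 7.98
tool_pos: [435.5, 306.7, 95.6]
tcp_rot: [-3.141, 0.0, 1.528]
contact_force: [-0.5, 0.2, -1.1]
grip_width: 9.3
```

>>> send_rows([
  [[0, 0, 0, 0, 0, 0.5, 1], [0, 0, 0, 0, 0, 1, 1], [0, 0, 0, 0, 0, 1, 1]],
])

```text
time: 8.23
tool_pos: [435.6, 306.8, 94.9]
tcp_rot: [3.141, -0.0, 1.528]
contact_force: [-0.1, -0.0, -0.9]
grip_width: 10.2
```

>>> send_rows([
  [[0, 0, 0, 0, 0, 0.5, 1], [0, 0, 0, 0, 0, 1, 1], [0, 0, 0, 0, 0, 1, 1]],
])

```text
time: 8.48
tool_pos: [436.1, 306.9, 94.8]
tcp_rot: [3.14, -0.001, 1.528]
contact_force: [-0.9, -0.8, 6.0]
grip_width: 9.4
```

>>> send_rows([
  [[0, 0, 0, 0, 0, 0, 0.2], [0, 0, 0, 0, 0, 0, 0.2], [0, 0, 0, 0, 0, 0, 0.2], [0, 0, 0, 0, 0, 0, 0.2], [0, 0, 0, 0, 0, 0, 0.2]],
])

```text
time: 8.9
tool_pos: [435.6, 306.8, 93.7]
tcp_rot: [-3.142, -0.0, 1.528]
contact_force: [0.4, 0.5, 0.0]
grip_width: 35.2
```

>>> send_rows([
  [[0, 0, 0, 0, 0, -5, 0.2], [0, 0, 0, 0, 0, -25, 0.2], [0, 0, 0, 0, 0, -55, 0.2], [0, 0, 0, 0, 0, -90, 0.2], [0, 0, 0, 0, 0, -115, 0.2]],
])

```text
time: 9.32
tool_pos: [436.0, 307.0, 211.8]
tcp_rot: [3.14, -0.001, 1.528]
contact_force: [0.6, 0.7, 0.3]
grip_width: 37.3
```

```bash
python3 -c "
from h import *
delta(436.5,306.1,94.8,1.5264)
for n in ('wrist','side'):
  im=capture(n); cv2.imwrite('pics/%s6.png'%n,im[:,:,::-1])
crop('pics/side6.png',(80,220,100,270),4.5,'pics/s6b.png')
"
```

```text
t 9.32 pos [436.  307.  211.8] rpy [ 3.1395e+00 -1.3000e-03  1.5277e+00] F [0.6 0.7 0.3] w 37.3
delta rot [ 0.12 -0.07  0.07] shift [ -1.    0.3 117. ]
```

View pics/wrist6.png

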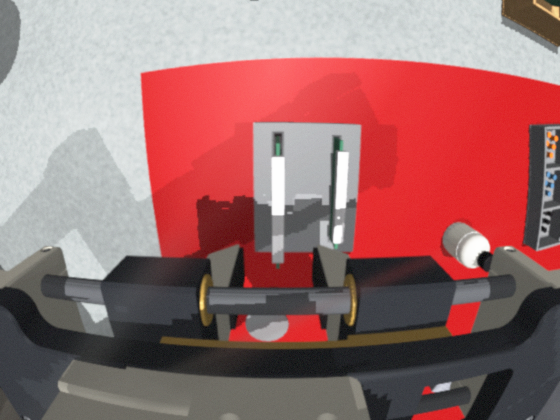

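View pics/s6b.png

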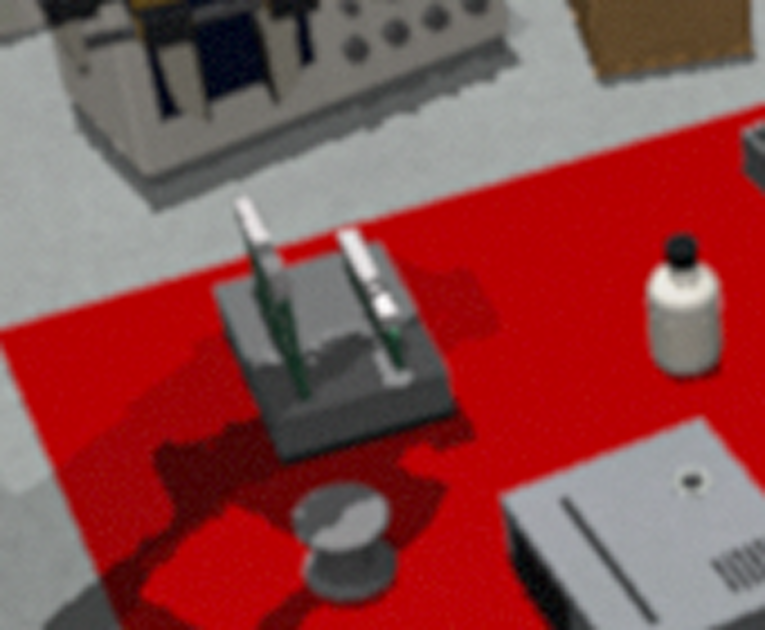

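```bash
python3 -c "
from h import *
delta(490.8,-305.5,200,1.629)
for n,l in (('top','driver'),): pass
print(onplane('top',209,364,100))
"
```

```text
t 9.42 pos [437.7 307.9 213.9] rpy [ 3.1333 -0.0048  1.5278] F [-0.9  0.7 -0.4] w 36.4
delta rot [ 0.49 -0.25 -5.8 ] shift [-610.6   79.3   11.6]
[ 595.98971516 -222.20096169]
```

>>> send_rows([
  [[0, 0, -5.8, -611, 79, 12, 0.2], [0, 0, -5.8, -611, 79, 12, 0.2], [0, 0, -5.8, -611, 79, 12, 0.2], [0, 0, -5.8, -611, 79, 12, 0.2], [0, 0, -5.8, -611, 79, 12, 0.2]],
])

```text
time: 9.83
tool_pos: [452.6, 97.5, 204.2]
tcp_rot: [-3.141, -0.0, 1.63]
contact_force: [0.9, -1.0, -0.1]
grip_width: 36.7
```

```bash
python3 -c "
from h import *
delta(490.8,-305.5,200,1.629)"
```

```text
t 9.83 pos [452.6  97.5 204.2] rpy [-3.1408e+00 -1.0000e-04  1.6297e+00] F [ 0.9 -1.  -0.1] w 36.7
delta rot [-0.04 -0.    0.04] shift [-404.6   14.4    4.2]
```

>>> send_rows([
  [[0, 0, 0, -405, 14, 4, 0.2], [0, 0, 0, -405, 14, 4, 0.2], [0, 0, 0, -405, 14, 4, 0.2], [0, 0, 0, -405, 14, 4, 0.2], [0, 0, 0, -405, 14, 4, 0.2]],
])

```text
time: 10.25
tool_pos: [472.0, -110.1, 202.2]
tcp_rot: [-3.141, -0.001, 1.629]
contact_force: [1.7, 0.8, 0.2]
grip_width: 36.9
```

```bash
python3 -c "
from h import *
delta(490.8,-305.5,200,1.629)"
```

```text
t 10.25 pos [ 472.  -110.1  202.2] rpy [-3.1410e+00 -5.0000e-04  1.6288e+00] F [1.7 0.8 0.2] w 36.9
delta rot [-0.04 -0.03 -0.01] shift [-196.1    7.4    2.1]
```

>>> send_rows([
  [[0, 0, 0, -40, 1.5, 2, 0.2], [0, 0, 0, -80, 3, 2, 0.2], [0, 0, 0, -120, 4.5, 2, 0.2], [0, 0, 0, -155, 6, 2, 0.2], [0, 0, 0, -180, 7, 2, 0.2]],
])

```text
time: 10.67
tool_pos: [489.5, -290.6, 199.7]
tcp_rot: [-3.141, -0.0, 1.627]
contact_force: [1.0, 0.7, -0.2]
grip_width: 36.6
```

>>> send_rows([
  [[0, 0, 0, -14, 0, 0, 0.2], [0, 0, 0, -16, 0.4, 0, 0.2], [0, 0, 0, -16, 0.4, 0, 0.2], [0, 0, 0, -16, 0.4, 0, 0.2], [0, 0, 0, -16, 0.4, 0, 0.2]],
])

```text
time: 11.08
tool_pos: [491.5, -301.7, 200.8]
tcp_rot: [-3.142, -0.001, 1.631]
contact_force: [0.1, 0.4, 0.6]
grip_width: 36.9
```

```bash
python3 -c "
from h import *
delta(490.8,-305.5,83,1.629)
im=capture('wrist'); cv2.imwrite('pics/w7.png',im[:,:,::-1])
print(pix('wrist',[[491,-305.5,129],[491,-305.5,56],[519.3,-276,50],[463.3,-278,50],[465,-334,50],[521,-332,50]]))
"
```

```text
t 11.08 pos [ 491.5 -301.7  200.8] rpy [-3.1415e+00 -7.0000e-04  1.6307e+00] F [0.1 0.4 0.6] w 36.9
delta rot [-0.   -0.04  0.1 ] shift [ -3.9  -1.  117.8]
[[277.1 225.1]
 [277.3 200. ]
 [308.3 170.9]
 [250.4 169.4]
 [250.  224.1]
 [305.2 225.5]]
```

View pics/w7.png

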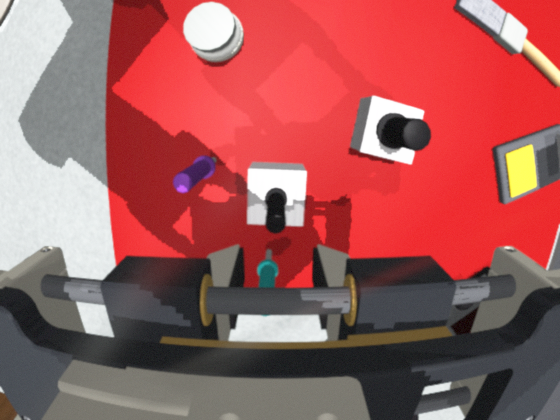

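>>> send_rows([
  [[0, 0, 0, -3.5, -0.7, 25, 0.2], [0, 0, 0, -3.5, -0.7, 55, 0.2], [0, 0, 0, -3.5, -0.7, 85, 0.2], [0, 0, 0, -3.5, -0.7, 108, 0.2], [0, 0, 0, -3.5, -0.7, 118, 0.2]],
])

```text
time: 11.55
tool_pos: [489.7, -304.7, 79.8]
tcp_rot: [-3.138, -0.004, 1.63]
contact_force: [-0.4, -0.7, -0.7]
grip_width: 36.9
```

>>> send_rows([
  [[0, 0, 0, 0, 0, 0, 0.2], [0, 0, 0, 0, 0, 0, 0.2], [0, 0, 0, 0, 0, 0, 0.2]],
])

```text
time: 11.8
tool_pos: [492.0, -307.4, 84.5]
tcp_rot: [3.139, 0.002, 1.629]
contact_force: [-0.0, -0.3, 0.7]
grip_width: 36.9
```

```bash
python3 -c "
from h import *
delta(490.8,-305.5,83,1.629)
im=capture('wrist'); cv2.imwrite('pics/w8.png',im[:,:,::-1])
im=capture('side'); cv2.imwrite('pics/s8.png',im[:,:,::-1])
crop('pics/s8.png',(220,370,190,370),4.4,'pics/s8b.png')
"
```

```text
t 11.8 pos [ 492.  -307.4   84.5] rpy [3.1392e+00 2.1000e-03 1.6294e+00] F [-0.  -0.3  0.7] w 36.9
delta rot [0.14 0.12 0.03] shift [ 2.  -1.1  1.5]
```

View pics/w8.png

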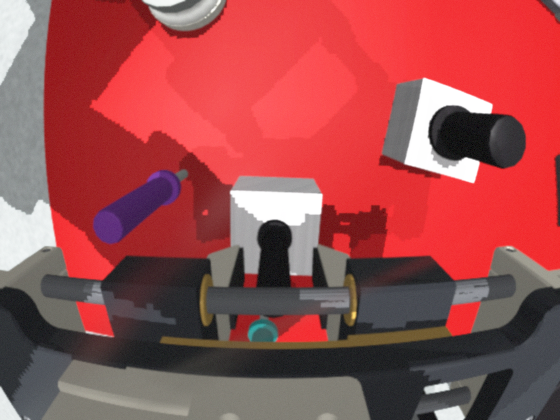

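View pics/s8b.png

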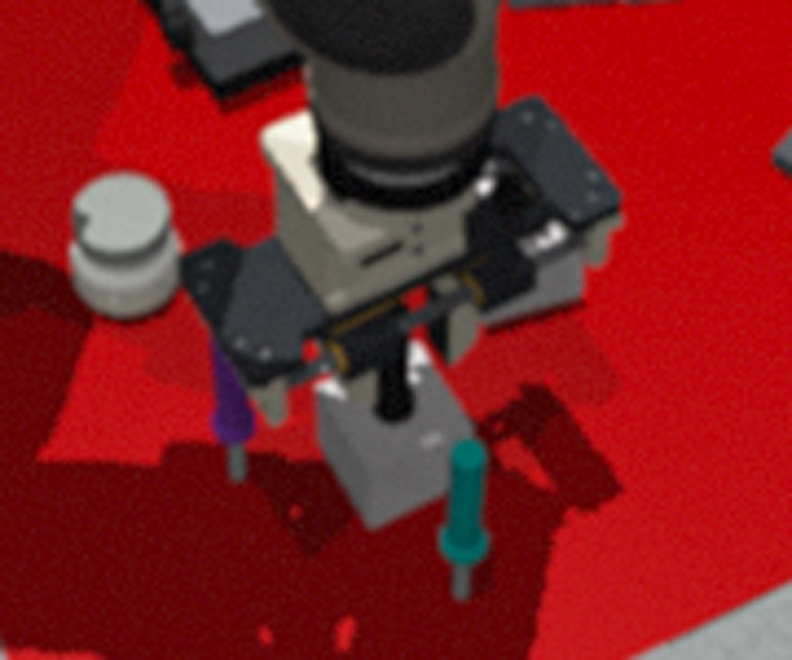

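>>> send_rows([
  [[0, 0, 0, 0, 0, 0, 0.5], [0, 0, 0, 0, 0, 0, 0.7], [0, 0, 0, 0, 0, 0, 1], [0, 0, 0, 0, 0, 0, 1], [0, 0, 0, 0, 0, 0, 1]],
])

```text
time: 12.32
tool_pos: [491.0, -307.1, 83.0]
tcp_rot: [3.141, 0.0, 1.629]
contact_force: [0.9, 0.1, 2.2]
grip_width: 15.4
```

>>> send_rows([
  [[0, 0, 0, 0, 0, 0, 1], [0, 0, 0, 0, 0, 0, 1], [0, 0, 0, 0, 0, 0, 1]],
])

```text
time: 12.57
tool_pos: [491.0, -307.1, 83.0]
tcp_rot: [3.141, 0.0, 1.629]
contact_force: [-0.6, 0.7, 4.1]
grip_width: 15.4
```

```bash
python3 -c "
from h import *
delta(490.8,-305.5,83,1.629)
im=capture('wrist'); cv2.imwrite('pics/w9.png',im[:,:,::-1])
crop('pics/w9.png',(160,360,180,380),3,'pics/w9b.png')
"
```

```text
t 12.57 pos [ 491.  -307.1   83. ] rpy [3.1412e+00 3.0000e-04 1.6289e+00] F [-0.6  0.7  4.1] w 15.4
delta rot [ 0.02  0.02 -0.  ] shift [ 1.6 -0.2 -0. ]
```

View pics/w9b.png

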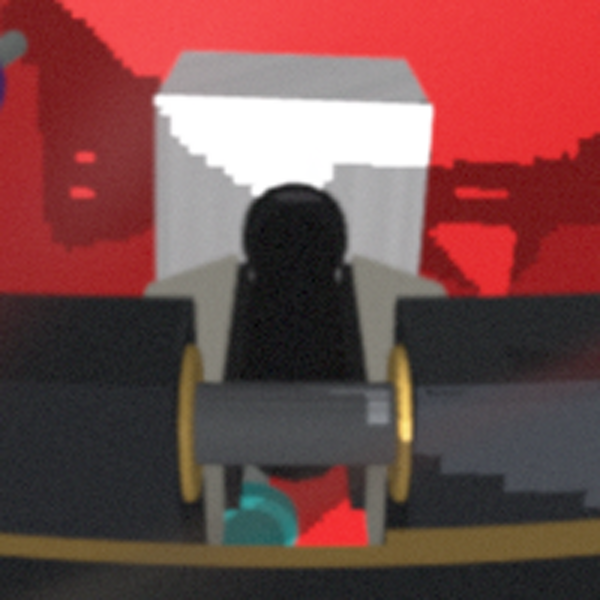

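>>> send_rows([
  [[0, 0, 0, 0, 0, -8, 1], [0, 0, 0, 0, 0, -20, 1], [0, 0, 0, 0, 0, -34, 1], [0, 0, 0, 0, 0, -50, 1], [0, 0, 0, 0, 0, -66, 1]],
])

```text
time: 13.03
tool_pos: [490.6, -306.7, 149.3]
tcp_rot: [-3.141, -0.001, 1.629]
contact_force: [0.5, -0.3, -0.7]
grip_width: 15.2
```

>>> send_rows([
  [[0, 0, 0, 0, 0, -25, 1], [0, 0, 0, 0, 0, -50, 1], [0, 0, 0, 0, 0, -70, 1], [0, 0, 0, 0, 0, -72, 1], [0, 0, 0, 0, 0, -72, 1]],
])

```text
time: 13.45
tool_pos: [491.2, -307.2, 221.8]
tcp_rot: [3.14, 0.002, 1.629]
contact_force: [0.9, -0.3, -1.4]
grip_width: 15.0
```

```bash
python3 -c "
from h import *
from fit import unc
(a,)=unc([(537,121)],180,120,4); print(onplane('top',a[1],a[0],61.5))
(a,)=unc([(570,334)],120,140,5); print(onplane('side',a[1],a[0],61.5))
delta(601.7,53.7,200,1.629)
for n in ('side','wrist'):
  im=capture(n); cv2.imwrite('pics/%s10.png'%n,im[:,:,::-1])
crop('pics/side10.png',(220,370,190,370),4.4,'pics/s10b.png')
"
```

```text
[601.51505071  55.08322136]
[601.20907655  56.29651864]
t 13.45 pos [ 491.2 -307.2  221.8] rpy [3.1398e+00 1.6000e-03 1.6290e+00] F [ 0.9 -0.3 -1.4] w 15.0
delta rot [ 0.1   0.09 -0.  ] shift [353.9 131.2  21.5]
```

View pics/s10b.png

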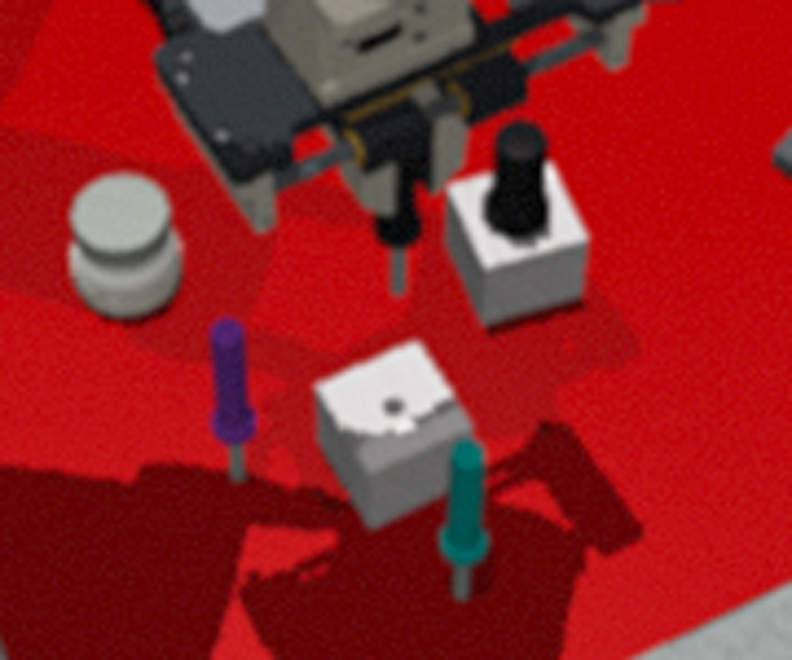

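View pics/wrist10.png

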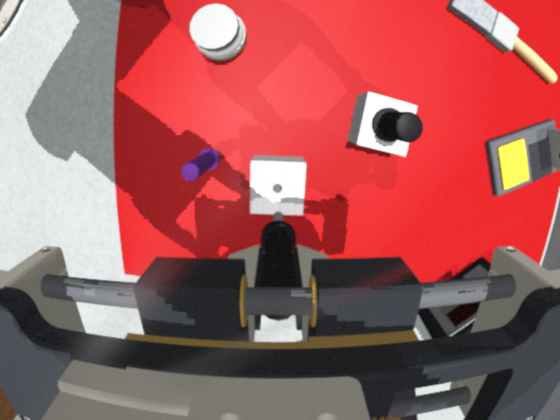

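>>> send_rows([
  [[0, 0, 0, 25, 9, 0, 1], [0, 0, 0, 62, 23, 0, 1], [0, 0, 0, 101, 37, 0, 1], [0, 0, 0, 140, 51, 0, 1], [0, 0, 0, 179, 65, 0, 1]],
])

```text
time: 13.97
tool_pos: [544.7, -122.6, 218.8]
tcp_rot: [-3.138, -0.002, 1.628]
contact_force: [0.7, 0.1, -0.8]
grip_width: 15.6
```

```bash
python3 -c "
from h import *
delta(601.2,53.9,170,1.629)"
```

```text
t 13.97 pos [ 544.7 -122.6  218.8] rpy [-3.1385e+00 -1.5000e-03  1.6281e+00] F [ 0.7  0.1 -0.8] w 15.6
delta rot [-0.18 -0.09 -0.05] shift [172.9  66.6  48.9]
```

>>> send_rows([
  [[0, 0, 0, 38, 15, 5, 1], [0, 0, 0, 76, 29, 15, 1], [0, 0, 0, 113, 44, 28, 1], [0, 0, 0, 147, 57, 40, 1], [0, 0, 0, 167, 65, 48, 1]],
])

```text
time: 14.38
tool_pos: [599.6, 49.9, 169.5]
tcp_rot: [-3.137, -0.002, 1.631]
contact_force: [-0.5, -0.7, -0.4]
grip_width: 15.4
```

>>> send_rows([
  [[0, 0, 0, 0, 0, 0, 1], [0, 0, 0, 0, 0, 0, 1], [0, 0, 0, 0, 0, 0, 1], [0, 0, 0, 0, 0, 0, 1], [0, 0, 0, 0, 0, 0, 1]],
])

```text
time: 14.8
tool_pos: [600.5, 44.7, 173.0]
tcp_rot: [3.141, 0.0, 1.627]
contact_force: [-0.0, -0.0, -0.8]
grip_width: 15.3
```

```bash
python3 -c "
from h import *
delta(601.2,53.9,155,1.629)"
```

```text
t 14.8 pos [600.5  44.7 173. ] rpy [3.1412e+00 1.0000e-04 1.6271e+00] F [-0.  -0.  -0.8] w 15.3
delta rot [ 0.02  0.01 -0.11] shift [ 9.2  1.2 18. ]
```

>>> send_rows([
  [[0, 0, 0, 4, 0.6, 6, 1], [0, 0, 0, 8, 1.2, 14, 1], [0, 0, 0, 9.2, 1.2, 18, 1], [0, 0, 0, 9.2, 1.2, 18, 1], [0, 0, 0, 9.2, 1.2, 18, 1]],
])

```text
time: 15.22
tool_pos: [600.9, 55.4, 154.1]
tcp_rot: [-3.141, -0.0, 1.629]
contact_force: [0.7, -0.4, -0.1]
grip_width: 15.5
```

>>> send_rows([
  [[0, 0, 0, 0, 0, 0, 1], [0, 0, 0, 0, 0, 0, 1], [0, 0, 0, 0, 0, 0, 1]],
])

```text
time: 15.47
tool_pos: [601.4, 55.2, 155.0]
tcp_rot: [3.141, 0.0, 1.629]
contact_force: [0.2, -0.4, -0.6]
grip_width: 15.2
```

```bash
python3 -c "
from h import *
delta(601.2,53.9,155,1.629)
for n in ('side','wrist'):
  im=capture(n); cv2.imwrite('pics/%s11.png'%n,im[:,:,::-1])
crop('pics/side11.png',(130,240,190,320),6,'pics/s11b.png')
crop('pics/wrist11.png',(120,260,200,360),5,'pics/w11b.png')
"
```

```text
t 15.47 pos [601.4  55.2 155. ] rpy [3.1409 0.     1.6289] F [ 0.2 -0.4 -0.6] w 15.2
delta rot [ 0.04  0.   -0.01] shift [-1.3 -0.3  0. ]
```

View pics/s11b.png

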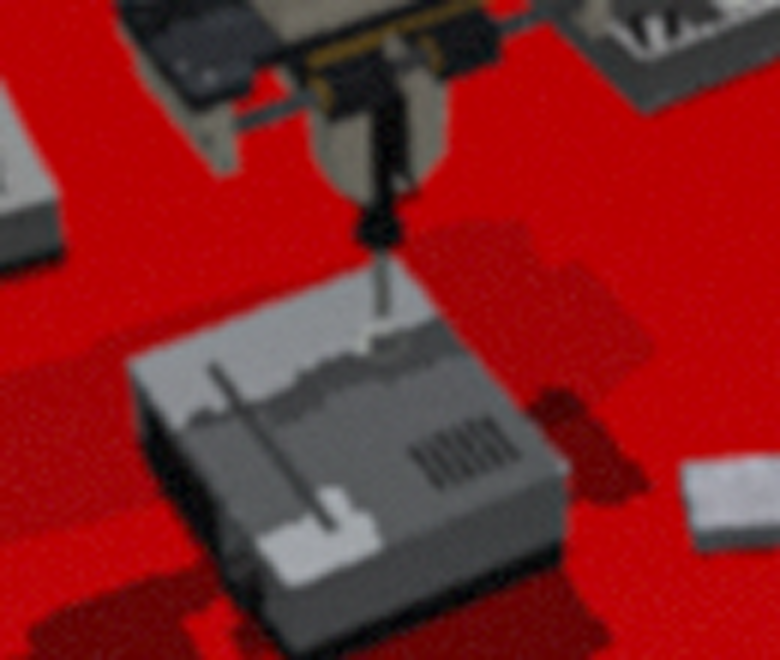

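View pics/w11b.png

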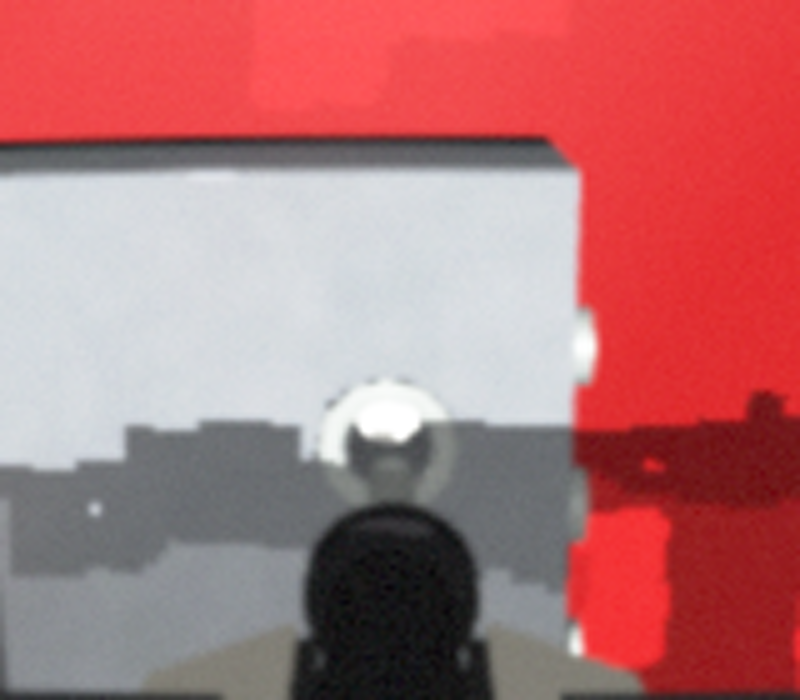

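```bash
python3 -c "
from h import *
T=get_obs()['tool_pos'];print(T)
from fit import unc
ring,tip=unc([(387,445),(391,476)],120,200,5)
h=onplane('wrist',ring[1],ring[0],61.5); t=onplane('wrist',tip[1],tip[0],76)
print(h,t,t-h)
from fit import unc
tip=unc([(381,316)],130,190,6)[0]; print('side tip',onplane('side',tip[1],tip[0],76))
c=(T[0],T[1]-0+1.6)
for z in (76,61.5): 
  a=[[c[0]+3.5*np.cos(k),c[1]+3.5*np.sin(k),z] for k in np.arange(0,6.28,.79)]
  print((pix('wrist',a)-[200,120])*5)
"
```

```text
[601.37282421  55.19792826 154.94283684]
[600.2628171   58.04048696] [600.94254368  57.41009971] [ 0.67972658 -0.63038725]
side tip [600.51775009  56.92306402]
[[414.  479. ]
 [408.5 463.5]
 [392.5 456. ]
 [376.  462. ]
 [369.  477. ]
 [375.  492.5]
 [391.  499.5]
 [407.  493.5]]
[[413.  452. ]
 [407.5 437. ]
 [392.5 430. ]
 [377.  435.5]
 [370.  450. ]
 [375.5 464.5]
 [390.5 471. ]
 [406.  465.5]]
```

>>> send_rows([
  [[0, 0, 0, 0, 0, 4, 1], [0, 0, 0, 0, 0, 9, 1], [0, 0, 0, 0, 0, 14, 1], [0, 0, 0, 0, 0, 18, 1], [0, 0, 0, 0, 0, 20, 1]],
])

```text
time: 15.98
tool_pos: [600.8, 55.2, 133.6]
tcp_rot: [-3.14, -0.0, 1.629]
contact_force: [0.7, -0.5, -0.2]
grip_width: 15.8
```

```bash
python3 -c "
from h import *
delta(601.4,55.2,114,1.629)
for n in ('side','wrist'):
  im=capture(n); cv2.imwrite('pics/%s12.png'%n,im[:,:,::-1])
a=cv2.imread('pics/side12.png')[150:230,210:290];b=cv2.imread('pics/wrist12.png')[150:230,240:320]
cv2.imwrite('pics/c12.png',cv2.resize(np.hstack([a,b]),None,fx=5,fy=5,interpolation=cv2.INTER_CUBIC))
"
```

```text
t 15.98 pos [600.8  55.2 133.6] rpy [-3.140e+00 -2.000e-04  1.629e+00] F [ 0.7 -0.5 -0.2] w 15.8
delta rot [-0.09 -0.01 -0.  ] shift [-0.1  0.7 19.6]
```

View pics/c12.png

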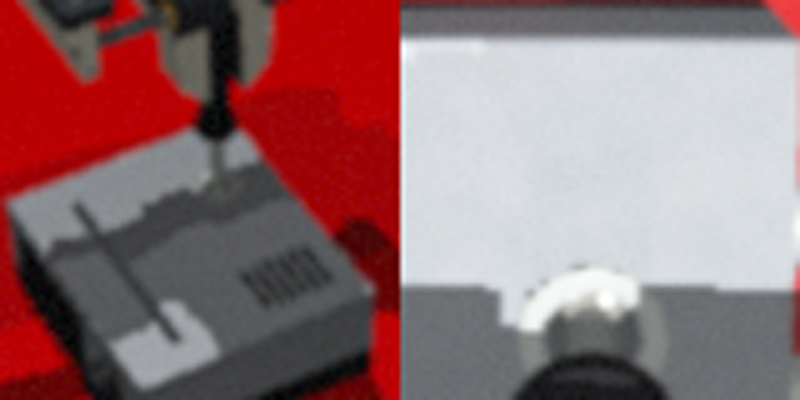

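Tip is inside the ring with no contact force. Going on down.

>>> send_rows([
  [[0, 0, 0, 0, 0, 3, 1], [0, 0, 0, 0, 0, 6, 1], [0, 0, 0, 0, 0, 9, 1], [0, 0, 0, 0, 0, 11, 1], [0, 0, 0, 0, 0, 12, 1]],
])

```text
time: 16.5
tool_pos: [601.1, 55.2, 122.3]
tcp_rot: [-3.141, -0.0, 1.629]
contact_force: [0.4, 0.4, -1.1]
grip_width: 15.4
```

>>> send_rows([
  [[0, 0, 0, 0, 0, 1, 1], [0, 0, 0, 0, 0, 2, 1], [0, 0, 0, 0, 0, 3, 1], [0, 0, 0, 0, 0, 4, 1], [0, 0, 0, 0, 0, 4, 1]],
])

```text
time: 16.92
tool_pos: [601.2, 55.3, 118.6]
tcp_rot: [-3.141, -0.0, 1.629]
contact_force: [-1.0, 0.5, -0.2]
grip_width: 15.6
```

>>> send_rows([
  [[0, 0, 0, 0, 0, 1, 1], [0, 0, 0, 0, 0, 2, 1], [0, 0, 0, 0, 0, 2.5, 1], [0, 0, 0, 0, 0, 2.5, 1]],
])

```text
time: 17.25
tool_pos: [601.4, 55.2, 116.4]
tcp_rot: [3.141, -0.0, 1.629]
contact_force: [-0.1, 0.3, 2.2]
grip_width: 15.4
```

>>> send_rows([
  [[0, 0, 0, 0, 0, 0.7, 1], [0, 0, 0, 0, 0, 1.5, 1], [0, 0, 0, 0, 0, 1.5, 1], [0, 0, 0, 0, 0, 1.5, 1]],
])

```text
time: 17.58
tool_pos: [601.4, 55.3, 114.8]
tcp_rot: [3.141, -0.0, 1.629]
contact_force: [-0.3, 0.2, 3.2]
grip_width: 15.6
```

>>> send_rows([
  [[0, 0, 0, 0, 0, 0.7, 1], [0, 0, 0, 0, 0, 1, 1], [0, 0, 0, 0, 0, 1, 1], [0, 0, 0, 0, 0, 1, 1]],
])

```text
time: 17.92
tool_pos: [601.4, 55.3, 113.8]
tcp_rot: [3.141, -0.0, 1.629]
contact_force: [0.1, 0.4, 2.7]
grip_width: 15.3
```

>>> send_rows([
  [[0, 0, 0, 0, 0, 0.5, 1], [0, 0, 0, 0, 0, 1, 1], [0, 0, 0, 0, 0, 1, 1], [0, 0, 0, 0, 0, 1, 1]],
])

```text
time: 18.25
tool_pos: [601.4, 55.2, 112.9]
tcp_rot: [3.141, -0.0, 1.629]
contact_force: [-0.5, -0.8, 4.6]
grip_width: 15.6
```

>>> send_rows([
  [[0, 0, 0, 0, 0, 0.5, 1], [0, 0, 0, 0, 0, 0.5, 1], [0, 0, 0, 0, 0, 0.5, 1], [0, 0, 0, 0, 0, 0.5, 1]],
])

```text
time: 18.58
tool_pos: [601.5, 55.3, 112.8]
tcp_rot: [3.141, -0.0, 1.629]
contact_force: [-0.8, 0.2, 7.3]
grip_width: 15.5
```

>>> send_rows([
  [[0, 0, 0, 0, 0, 0.4, 1], [0, 0, 0, 0, 0, 0.8, 1], [0, 0, 0, 0, 0, 0.8, 1], [0, 0, 0, 0, 0, 0.8, 1], [0, 0, 0, 0, 0, 0.8, 1]],
])

```text
time: 19.0
tool_pos: [601.6, 55.3, 112.6]
tcp_rot: [3.14, 0.0, 1.629]
contact_force: [-2.4, -0.0, 11.2]
grip_width: 15.3
```

```bash
python3 -c "
from h import *
delta(601.4,55.2,114,1.629)
for n in ('side','wrist'):
  im=capture(n); cv2.imwrite('pics/%s13.png'%n,im[:,:,::-1])
delta(601.4,55.2,114,1.629)
cv2.imwrite('pics/c13.png',np.hstack([cv2.imread('pics/side13.png')[90:390,80:380],cv2.imread('pics/wrist13.png')[100:400,120:420]]))
"
```

```text
t 19.0 pos [601.6  55.3 112.6] rpy [3.1401e+00 1.0000e-04 1.6290e+00] F [-2.4 -0.  11.2] w 15.3
delta rot [ 0.09  0.   -0.  ] shift [-0.  -0.2 -1.4]
t 19.1 pos [601.6  55.2 112.6] rpy [3.140e+00 1.000e-04 1.629e+00] F [-1.9 -0.4 11.9] w 15.4
delta rot [ 0.09  0.01 -0.  ] shift [-0.  -0.2 -1.4]
```

View pics/c13.png

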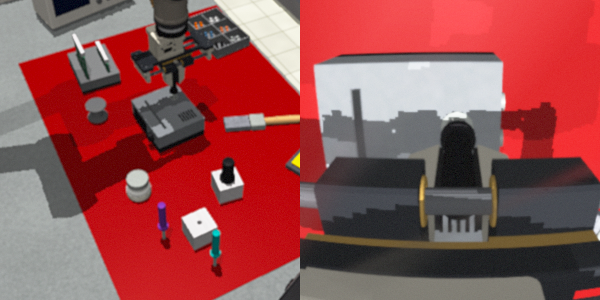

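```bash
python3 -c "
from plant import *
print(close_job()); o=get_obs(); print(o['time'],o['contact_force'],o['tool_pos'],o['grip_width'])"
```

```text
the job is handed in; nothing more can be done
None
the job is handed in; nothing more can be done
```

I moved the board from the controller to the rack's empty slot, set it down until it touched the slot floor, and let go. I then took the black stylus from its stand, put its tip through the ringed hole, and handed the job in at about 19 s with the button held down.

**Board:** it bottomed out at tool height 94.8 mm, where 94.8 was expected, with about 6 N of contact. The pictures after release show it standing upright in the slot.

**Button:** the force started at about 2 N near the expected contact height. It passed 4.6 N after roughly 5 mm of travel, then rose steeply to about 12 N with no further movement, which means the button is at its stop. There is no direct reading of the button's travel, so "fully down" rests on these force and height readings.

**Stylus grip:** the last opening reading was 15.4 mm on the 16 mm grip, and the stylus showed no sign of slipping.

**Other things on the bench:** in the last pictures the low board, nut driver, spool, jar, brush and the purple and turquoise look-alikes stood as before. I did not zoom in on the bottle again after parking the board.

**Disagreement:** the wrist camera placed things up to about 4 mm away from where the top and side cameras did. I aimed by relative positions, so this did not affect either fit.

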